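# Clock the screw-jack V-head and lay the tube in the welding jig

## Robot

A 7-joint arm with a two-finger parallel gripper is mounted at the origin on the work surface. World frame = base frame: x ahead of the robot, y to its left, z up, the work surface at z = 0. Lengths are in mm, angles in rad, forces in N, time in s.
With the tool pointing down it reaches from about 350 to 900 mm from the base axis. Payload 8.1 kg.
Tool frame: the origin (TCP) lies midway between the tips of the shut fingers; the grasp point (between the pads) lies 19 mm behind it; z points along the fingers, y is the direction in which the jaws open and shut (so a half turn about z gives the same grasp; the last joint's range is limited). The gripper opens to 92 mm and grips with 3 to 60 N. Pads are 19 mm wide; open, the fingers measure 130 mm over their backs; the gripper's body (75 mm by 190 mm) begins 47 mm behind the grasp point.
Start: joints at [-1.253, 0.434, 0.025, 1.573, -0.012, 1.134, -0.075], TCP at [255.334, 570.479, 226.742] pointing down, gripper open.
Joint ranges: [-2.62, 2.62], [-0.44, 2.09], [-1.27, 1.32], [0.08, 2.57], [-1.32, 4.46], [0.12, 2], [-2.74, 2.74]. Speed limits (rad/s): [2.22, 2.22, 3.01, 3.01, 3.14, 3.14, 3.14].

## Interface

Orientations are given as a rotation vector (axis times angle).
In Python, from cell import * gives the robot as it stands.
- The arm moves only by the shell command python3 -m jog 'ROWS' [OPENING] [FORCE]. ROWS is JSON, a list of rows, each a list of 4 numbers: the shift along the tool's x, y, z in cm, then the turn about the tool's z in rad. A call has 1 to 10 rows; each row is the pose to reach, as a shift and turn from the pose commanded when the call began, along the tool's axes at that moment; what a row does not reach only later rows make up. A row lasts 1/12 s, in which the tool goes at most 41.7 mm and 7.16 degrees, less where a joint would pass 70% of its speed; a pose out of reach is approached as far as the arm can. A call with a gripper value outside its range is refused whole. OPENING is the opening in per cent of the stroke, from 0 (shut) to 100 (fully open), set as the call begins (- or left out, the last holds). The fingers move at their own pace and stop on an object; FORCE is the grip in N (left out, the last holds). Time passes only in rows, so rows that repeat a pose let the fingers close. It gives the time, the measured TCP pose, the force and the opening at its end, in the units of the state.
- get_obs(): the state, without advancing time (a new reading comes with each control period).
- capture(name): name is "scene" or "top" or "wrist"; returns a dict with "img" (420x560x3 uint8, red, green, blue), "camera_matrix" (3x3 intrinsics, pixels), "dist" ([k1, k2, p1, p2, k3] as OpenCV has them; the pictures are not rectified), "T" (4x4, takes a point from camera to world coordinates); the wrist camera has in their place "mount" (4x4, takes a point from camera to tool coordinates, whose origin is the TCP and whose axes are the flange's). Camera axes: x right, y down, z forward; pixel columns grow to the right and rows downward; lengths in mm; the calibration is good to about 2 mm. A picture is of the moment at which its call begins: read the wrist's pose just before it. There is no depth.
- job_done(): hands the job in, once; it reports no verdict.
The state is a dict: "time": time; "qpos": joint angles; "qd": joint speeds; "tau": joint torques, N m; "ee_pos": TCP position; "tool_rot": TCP orientation; "force": force on the tool from outside, world axes, zero at the start; "ft_torque": the same for the moment, N m; "width": finger opening in mm.
Only numpy, scipy, OpenCV 4.12 (cv2) and the standard library are available. Lean on these libraries where they do the work, as an engineer would, in place of code of your own. Each camera call takes 0.05 s, during which the arm holds its last target.

## Task

Make the pipe jig ready for tacking: screw the jack's V-head clockwise until it is snug on the spring washer that you feel inside its nut, and on to the first place where its groove lines up with that of the fixed V-rest; do not stop while it still spins freely, and do not go on to crush the washer. Then lift the steel tube out of its wooden chock, set it down gently in both grooves, about midway, and let go. Leave the brush, the hammer and the tin alone.

Things in the scene. Friction and masses are not known exactly. Their poses are not given: they have to be found in the camera images.
- jig: Fixed steel pipe jig: base plate 90 x 240 x 12 mm (local x, y, z), origin at the centre of its underside on the bench, z up, long axis y. A fixed V-rest stands at local y = -75 mm; a screw jack at y = +75 mm: a round nut and a threaded spindle that carries the V-head. The jig never moves.
- v_rest (a point): Centre of the top of the fixed V-rest, 108 mm above the bench: steel V-block 46 mm wide (x) and 34 mm long (y). Its 90 degree groove runs along y (the jig's long axis), 36 mm wide at the mouth, 18 mm deep.
- jack_head: V-head on the jack: steel block 46 mm wide (local x, between two flat upright flanks), 34 mm long (y), 36 mm tall, groove along y as in the fixed rest. Origin: centre of its underside, on the screw axis, z up. Lines up each half turn, when its y is parallel to the jig's y, either way round; starts 1.1 to 1.45 rad short of the first line-up, where its underside is 73 mm up (71 mm at the second).
- chock: Fixed wooden pipe chock: board 70 x 200 x 10 mm (x, y, z), origin at the centre of its underside, with two wooden V-blocks at local y = -70 and +70 mm (56 mm wide, 24 mm long, tops 40 mm above the bench), grooves along local y.
- tube: Loose steel tube, 34 mm outer diameter, 220 mm long, about 0.3 to 0.6 kg, lying in the chock. Origin at its middle, on its axis; local y along the tube. At the start the axis is 46 mm above the bench; 112 mm of it is free between the chock's V-blocks.
- tube_seat (a point): Where the middle of the tube's axis lies when the tube rests fully in both grooves of the jig: 114 mm above the bench, midway between the V-rest and the jack; its y axis is the jig's.
- wire_brush: Bystander: wire brush, 200 mm long, 20 mm high, lying on the bench. Origin on the bench under its middle.
- hammer: Bystander: hammer, 260 mm long, 26 mm high, lying on the bench. Origin on the bench under its middle.
- stub_tin: Bystander: open steel tin, 70 mm diameter, 75 mm high, standing near the robot. Origin at the centre of its underside.
- jack_nut: Nut of the jack, 42 mm across, origin at its top's centre, 58 mm up, on the screw axis. Clockwise sinks the head 4 mm a turn. It turns freely (0.05 N m) until it meets the unseen washer, 1.0 rad before to 0.55 rad after the first line-up; then stiffly (0.5 N m; 0.2 to 0.3 still felt in a paused turn; springs back 0.05 rad if let go). Finish at the first line-up reached stiff; pi more crushes.
There are look-alikes about, which are no part of the job. There is more than one size of the tube; the one meant has the size given above.

How it is judged (in metres and radians):
On the way, in this order (a step that is already met when the one before it is completed fails the run):
1. the V-head bears on its washer (over 0.3 N) with its groove lined up with the fixed rest (within 3.5 degrees) and let go, the tube still in its chock (angle between the y axis of jack_head and the y axis of jig, either way round below 0.06 rad and contact force between jack_head and jack_nut above 0.3 N and distance of tube from where it was at the start of the episode below 0.01 m and contact force between the fingers and jack_head below 0.1 N), for 0.2 s.
2. the tube lies in both grooves (contact force between tube and jack_head above 0.3 N and z of tube in the frame of tube_seat below 0.003 m and angle between the y axis of tube and the y axis of jig, either way round below 0.05 rad), for 0.2 s.
At the end, for the whole second after the job is handed in: The V-head is snug on its washer (bearing on it with over 0.3 N, never over 19.5 N) with its groove within 3.5 degrees of the fixed rest's; the tube lies still and fully home in both grooves (axis within 3 mm in height, 3 mm sideways, 2 degrees) with its middle within 20 mm of midway (angle between the y axis of jack_head and the y axis of jig, either way round below 0.06 rad and contact force between jack_head and jack_nut above 0.3 N and angle between the y axis of tube and the y axis of jig, either way round below 0.035 rad and z of tube in the frame of tube_seat between -0.003 and 0.003 m and x of tube in the frame of tube_seat between -0.003 and 0.003 m and y of tube in the frame of tube_seat between -0.02 and 0.02 m and linear speed of tube below 0.01 m/s); the robot touches nothing.
It fails at once if the washer is crushed (over 19.5 N: the head turned well past the first line-up after meeting the washer) (contact force between jack_head and jack_nut above 19.5 N).
It fails at once if the tube is banged or pressed into the jig with more than 25 N (contact force between tube and jig above 25 N).
It fails at once if the brush, hammer or tin is moved by more than 20 mm (distance of any of wire_brush, hammer, stub_tin from where it was at the start of the episode above 0.02 m).
It also fails if it takes over 72 s, if anything falls off the work surface, if the arm or the gripper's body presses on something with over 40 N, if the wrist force passes 120 N, or if a joint passes its speed limit or range.

## Working session

There is one attempt and no reset: what is moved stays moved. The work goes in short steps, Python scripts to look and compute and a shell command to move; the robot and the scene stay as the last step left them, time stands still between calls to the robot, and variables do not carry over. Pictures are saved under pics/ and viewed, and the job is handed in when it is done.

```bash
ls; mkdir -p pics
python3 - <<'E'
from cell import *
import cv2
o=get_obs()
for k in o: print(k,o[k])
for n in ["scene","top","wrist"]:
    c=capture(n); cv2.imwrite(f"pics/{n}0.png",c["img"][:,:,::-1]); print(n,c["camera_matrix"],c["dist"],c.get("T"),c.get("mount"))
E
```

```text
pics
time 0.0
qpos [-1.25258749  0.43518747  0.02497461  1.57410165 -0.01162082  1.13399975
 -0.07512461]
qd [-0.0010842   0.00125601  0.00069485 -0.00064368  0.00027111 -0.0016502
  0.00099488]
tau [ 1.10269655e-03 -6.67849874e+01  9.85529087e-01 -3.14477956e+01
 -6.05331617e-02  4.23196005e-02  1.38048636e-04]
ee_pos [255.14857193 569.98326782 225.96528873]
tool_rot [-6.56256868e-01 -3.07207536e+00  2.41513265e-03]
force [-0.02603221 -0.16265224  0.13978688]
ft_torque [ 0.02514095  0.04366461 -0.02006868]
width 91.99626875641138
scene [[519.06739008   0.         279.24093105]
 [  0.         519.06739008 212.03326127]
 [  0.           0.           1.        ]] [-0.13721412  0.          0.          0.          0.        ] [[ 6.81691233e-01  5.04248908e-01 -5.30122723e-01  1.29658389e+03]
 [ 7.31387550e-01 -4.50630180e-01  5.11863939e-01 -5.85458536e+02]
 [ 1.92175343e-02 -7.36658320e-01 -6.75992016e-01  1.00492886e+03]
 [ 0.00000000e+00  0.00000000e+00  0.00000000e+00  1.00000000e+00]] None
top [[390.56273766   0.         275.04442293]
 [  0.         390.56273766 210.94030244]
 [  0.           0.           1.        ]] [-0.03465454  0.          0.          0.          0.        ] [[-6.78273053e-03 -9.86098771e-01  1.66021708e-01  4.05841045e+02]
 [-9.99922178e-01  8.42665528e-03  9.19947015e-03  9.44760139e+01]
 [-1.04705939e-02 -1.65946390e-01 -9.86079187e-01  1.16949587e+03]
 [ 0.00000000e+00  0.00000000e+00  0.00000000e+00  1.00000000e+00]] None
wrist [[313.17655029   0.         278.84402237]
 [  0.         313.17655029 214.06340687]
 [  0.           0.           1.        ]] [-0.06201798  0.          0.          0.          0.        ] None [[ 3.22975813e-04 -9.58376769e-01 -2.85506331e-01  7.67750828e+01]
 [ 9.99999940e-01  2.74843156e-04  2.08655610e-04  2.70753794e-03]
 [-1.21501228e-04 -2.85506382e-01  9.58376800e-01 -1.57593290e+02]
 [ 0.00000000e+00  0.00000000e+00  0.00000000e+00  1.00000000e+00]]
```

View pics/scene0.png

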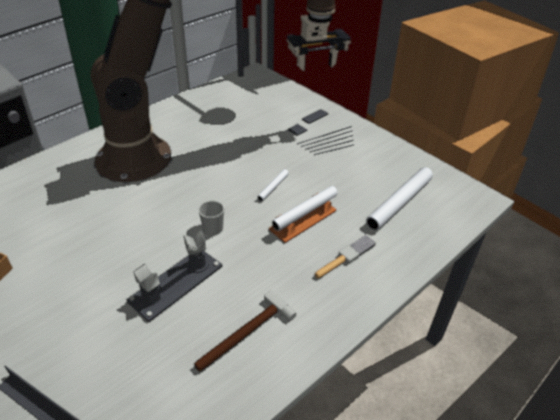

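View pics/top0.png

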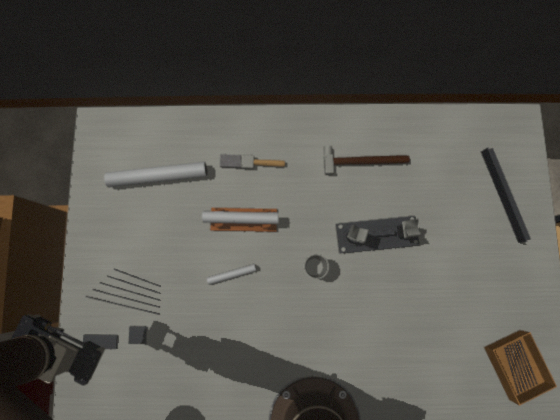

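View pics/wrist0.png

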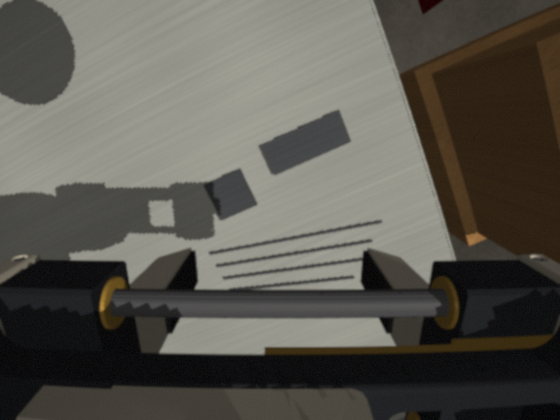

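Candidates for the tube in the top view: a long fat one at (155,174), the one in the orange chock at (240,217), and a thin short one at (231,274). The description points to the one in the chock. The jig has two heads: (357,235), tilted in yaw, so the jack, and (410,229), aligned, so the fixed rest. I'll check both in crops.

```bash
cat > h.py <<'E'
import numpy as np, cv2, pickle
from scipy.spatial.transform import Rotation as R
def ray(c,uv,T=None):
    T=np.array(c["T"]) if T is None else T
    p=cv2.undistortPoints(np.array([[uv]],float),np.array(c["camera_matrix"]),np.array(c["dist"]))[0,0]
    d=T[:3,:3]@np.array([p[0],p[1],1]); return T[:3,3],d
def at(c,uv,z,T=None):
    o,d=ray(c,uv,T); return o+d*(z-o[2])/d[2]
def toolT(o):
    T=np.eye(4);T[:3,:3]=R.from_rotvec(o["tool_rot"]).as_matrix();T[:3,3]=o["ee_pos"];return T
def proj(c,P,T=None):
    T=np.array(c["T"]) if T is None else T
    Ti=np.linalg.inv(T)
    return cv2.projectPoints(np.atleast_2d(np.array(P,float)),cv2.Rodrigues(Ti[:3,:3])[0],Ti[:3,3],np.array(c["camera_matrix"]),np.array(c["dist"]))[0][:,0]
def crop(img,x0,y0,w,h,s,name):
    cv2.imwrite(name,cv2.resize(img[y0:y0+h,x0:x0+w,::-1],None,fx=s,fy=s,interpolation=cv2.INTER_CUBIC))
E
python3 - <<'E'
from cell import *; from h import *
c=capture("top");crop(c["img"],330,200,100,70,8,"pics/tj.png");crop(c["img"],190,180,100,70,8,"pics/tt.png")
for n,uv,z in [("chock tube ends",(203,216),46),("",(278,218),46),("big",(105,180),25),("",(206,170),25),("thin",(208,281),10),("",(256,267),10)]:
    print(n,at(c,uv,z))
c=capture("scene");crop(c["img"],120,190,110,130,5,"pics/sj.png")
E
```

```text
chock tube ends [581.81481527 315.43587581  46.        ]
 [574.10646116  96.50320194  46.        ]
big [698.57508277 622.71379563  25.        ]
 [726.34237272 313.88348256  25.        ]
thin [394.31642305 303.40405998  10.        ]
 [434.21294654 162.48606918  10.        ]
```

View pics/tj.png

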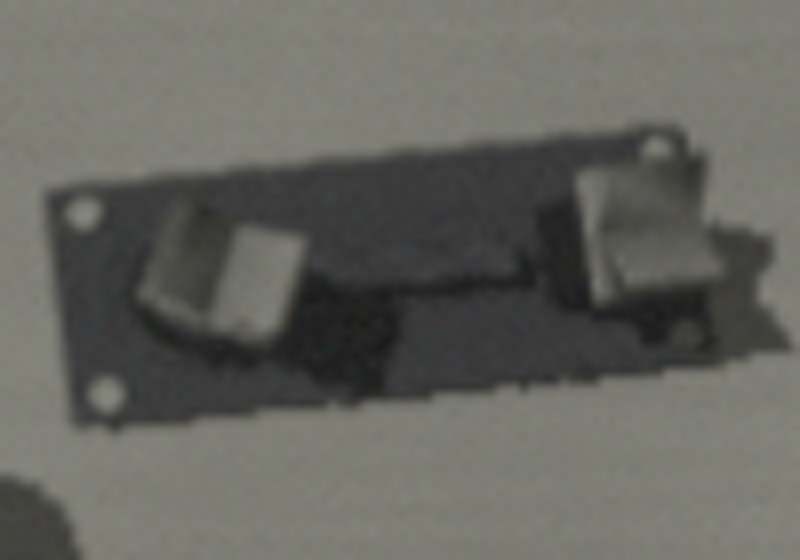

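View pics/tt.png

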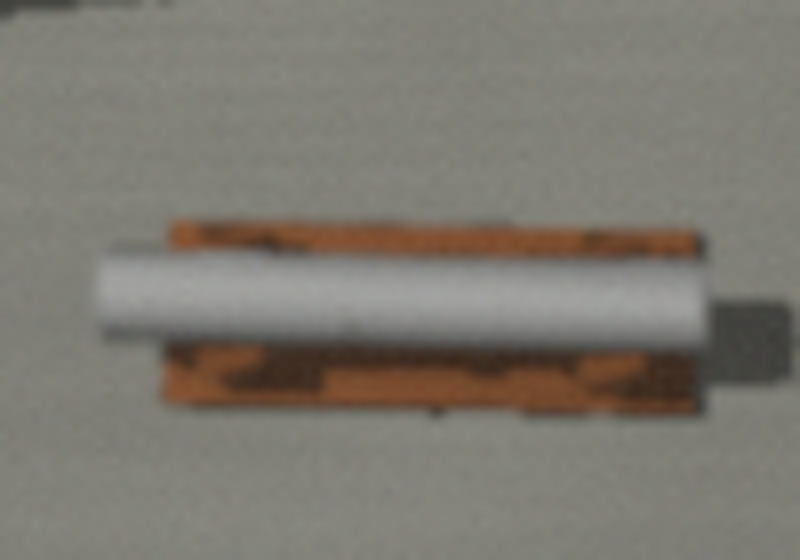

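View pics/sj.png

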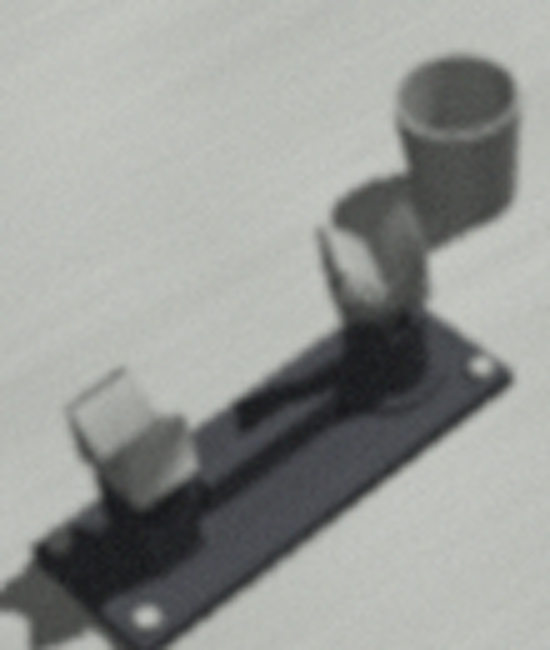

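The chock tube measures 219 mm, as described; the others measure 310 and 146 mm. The jack is the left head, about 1.15 rad short of line-up. Next: the jig pose.

Run:
```python
from cell import *; from h import *
c=capture("top")
p=lambda x,y:(330+(x+.5)/8-.5,200+(y+.5)/8-.5)
TL,BL,TR=[at(c,p(*q),12) for q in [(48,188),(75,427),(687,127)]]
print(TL,BL,TR,np.linalg.norm(TL-BL),np.linalg.norm(TL-TR))
ctr=(BL+TR)/2; print("jig c",ctr)
y=(TL-TR);y/=np.linalg.norm(y);print("y",y,np.degrees(np.arctan2(y[1],y[0])))
print("jack expected",ctr+75*y,"rest",ctr-75*y)
H=[at(c,p(*q),109) for q in [(187,198),(310,235),(275,343),(135,295)]]
for h in H: print(h[:2])
print("head c",np.mean(H,0),[np.linalg.norm(H[i]-H[(i+1)%4]) for i in range(4)])
for a,b in [(0,3),(1,2)]:
    d=H[b]-H[a];print(np.degrees(np.arctan2(d[1],d[0])))
d=at(c,p(205,325),91)-at(c,p(243,225),91);print(np.degrees(np.arctan2(d[1],d[0])))
Rr=[at(c,p(*q),108) for q in [(577,170),(705,155),(720,275),(597,305)]]
print("rest c",np.mean(Rr,0))
for a,b in [(1,0),(2,3)]:
    d=Rr[b]-Rr[a];print(np.degrees(np.arctan2(d[1],d[0])),np.linalg.norm(d))
o=get_obs();print(R.from_rotvec(o["tool_rot"]).as_matrix())
```

```text
[562.4540114  -75.28179955  12.        ] [473.44269663 -82.41898092  12.        ] [ 583.43278495 -316.07336049   12.        ] 89.29699611649268 241.7037127465326
jig c [ 528.43774079 -199.2461707    12.        ]
y [-0.08679541  0.99622616  0.        ] 94.97927608592795
jack expected [ 521.92808482 -124.52920891   12.        ] rest [ 534.94739676 -273.96313249   12.        ]
[ 545.47123044 -108.49596235]
[ 532.37202828 -150.02648236]
[ 495.59044873 -136.45576481]
[512.35332581 -89.48937455]
head c [ 521.44675832 -121.11689602  109.        ] [np.float64(43.54736719166985), np.float64(39.205216095512654), np.float64(49.868184867812495), np.float64(38.1843683635609)]
150.1481965473402
159.74824983955622
157.1600789165853
rest c [ 534.52908112 -266.97176022  108.        ]
96.16966975617044 44.75052624369403
102.97767244475004 43.93719072157659
[[-9.12725577e-01  4.08573120e-01 -1.61372207e-04]
 [ 4.08573147e-01  9.12725433e-01 -5.16845898e-04]
 [-6.38808233e-05 -5.37670821e-04 -9.99999853e-01]]
```

```bash
python3 -m jog '[[-1,-1,0,0],[-3,-3,0,0],[-5.8,-5.8,0,0],[-8.6,-8.6,0,0],[-11.4,-11.4,0,0],[-14.2,-14.2,0,0],[-17,-17,0,0],[-19.8,-19.8,0,0],[-22.6,-22.6,0,0],[-25.4,-25.4,0,0]]' 100 && python3 -m jog '[[-2.8,-2.8,0,0],[-5.6,-5.6,0,0],[-8.4,-8.4,0,0],[-11.2,-11.2,0,0],[-14,-14,0,0],[-16.8,-16.8,0,0],[-19.6,-19.6,0,0],[-22.4,-22.4,0,0],[-24.5,-24.5,0,0],[-26,-26,0,0]]'
python3 - <<'E'
from cell import *; from h import *
o=get_obs();print(o["qpos"],o["ee_pos"],o["ft_torque"],o["force"]);c=capture("wrist")
pickle.dump((o,c),open("w1.pkl","wb"));cv2.imwrite("pics/w1.png",c["img"][:,:,::-1])
E
```

```text
time: 1.13
ee_pos: [383.7, 233.1, 227.0]
tool_rot: [0.656, 3.072, 0.001]
force: [0.6, 0.5, -0.9]
width: 91.8
time: 1.97
ee_pos: [515.0, -112.3, 227.0]
tool_rot: [0.661, 3.07, -0.002]
force: [0.1, -0.8, 1.0]
width: 91.9
[-0.22766797  0.28134342  0.43381251  1.83785706 -0.13377452  1.05009507
  1.4047077 ] [ 515.03969809 -112.31983751  226.95073696] [0.02316802 0.0210606  0.02097083] [ 0.10682786 -0.76377115  1.02297254]
```

```bash
sleep 0
```

```text
(no output)
```

View pics/w1.png

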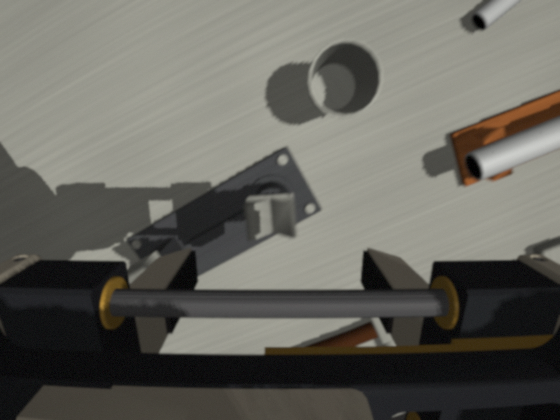

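Run:
```python
from h import *
o,c=pickle.load(open("w1.pkl","rb"));crop(c["img"],210,130,140,105,5.5,"pics/w1c.png")
```

```text
(no output)
```

View pics/w1c.png

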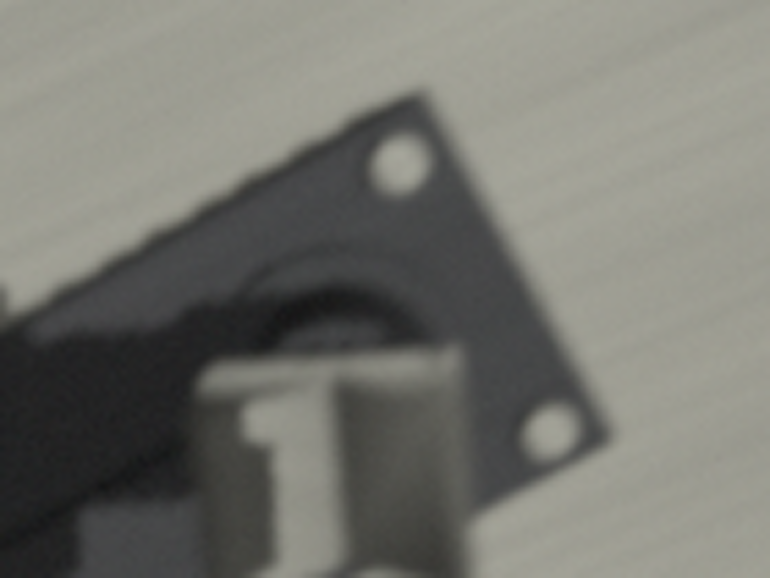

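Run:
```python
from h import *
o,c=pickle.load(open("w1.pkl","rb"));T=toolT(o)@np.array(c["mount"])
p=lambda x,y:(210+(x+.5)/5.5-.5,130+(y+.5)/5.5-.5)
f=lambda x,y,z:at(c,p(x,y),z,T)[:2]
L0,L1,R0,R1=[f(*q,109.5) for q in [(203,400),(205,572),(467,370),(470,572)]]
ang=lambda d:np.degrees(np.arctan2(d[1],d[0]))
print("left",ang(L0-L1),"right",ang(R0-R1), "near edge",ang(L0-R0),np.linalg.norm(L0-R0))
g=f(333,385,91.5)-f(345,572,91.5);print("groove",ang(g))
print("end mid",(L0+R0)/2)
C=[f(*q,12) for q in [(422,90),(612,437)]];print(C,ang(C[0]-C[1]),np.linalg.norm(C[0]-C[1]))
print("tool x ang",ang(T[:2,:2]@[0,1]),ang(toolT(o)[:2,0]))
m=(C[0]+C[1])/2;d=(C[0]-C[1])/np.linalg.norm(C[0]-C[1]);y=np.array([d[1],-d[0]]);y=y if y[1]>0 else -y
print("jack from plate",m-45*y, ang(y))
```

```text
left 154.67261577720376 right 157.38412611862265 near edge -107.59883060109335 43.75031326381979
groove 158.84312690004307
end mid [ 504.29640522 -115.84814279]
[array([474.28526246, -84.45726993]), array([561.89051129, -76.53006576])] -174.82951367422652 87.96317518583004
tool x ang -24.25642420769008 155.71449549753075
jack from plate [ 522.14326786 -125.3105607 ] 95.17048632577348
```

```bash
python3 -m jog '[[-1,-0.7,2,-0.02],[-1.05,-0.75,5,-0.02],[-1.05,-0.75,8,-0.02],[-1.05,-0.75,10,-0.02],[-1.05,-0.75,11,-0.02],[-1.05,-0.75,11,-0.02]]' 100
python3 - <<'E'
from cell import *; from h import *
o=get_obs();print(o["qpos"],o["ee_pos"],o["ft_torque"],o["force"]);c=capture("wrist")
pickle.dump((o,c),open("w2.pkl","wb"));cv2.imwrite("pics/w2.png",c["img"][:,:,::-1])
c=capture("scene");crop(c["img"],120,170,130,120,5,"pics/s2.png")
E
```

```text
time: 2.52
ee_pos: [519.6, -119.3, 114.9]
tool_rot: [-0.624, -3.075, 0.001]
force: [-0.4, 0.2, 0.2]
width: 91.6
[-0.16250922  0.42840248  0.38728969  1.94932083 -0.21829599  0.80794663
  1.51554397] [ 519.63567417 -119.3132901   114.87762076] [ 0.00934506 -0.03974264 -0.01520628] [-0.39249562  0.15388023  0.22536073]
```

View pics/w2.png

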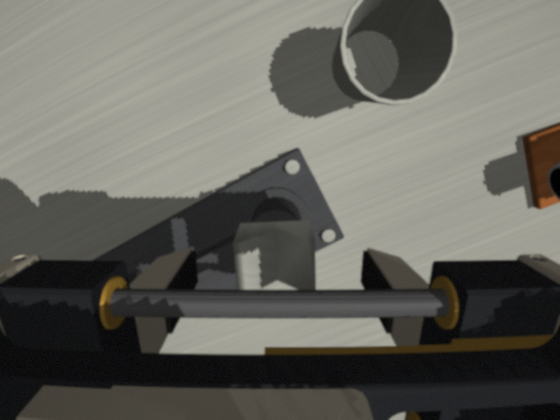

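View pics/s2.png

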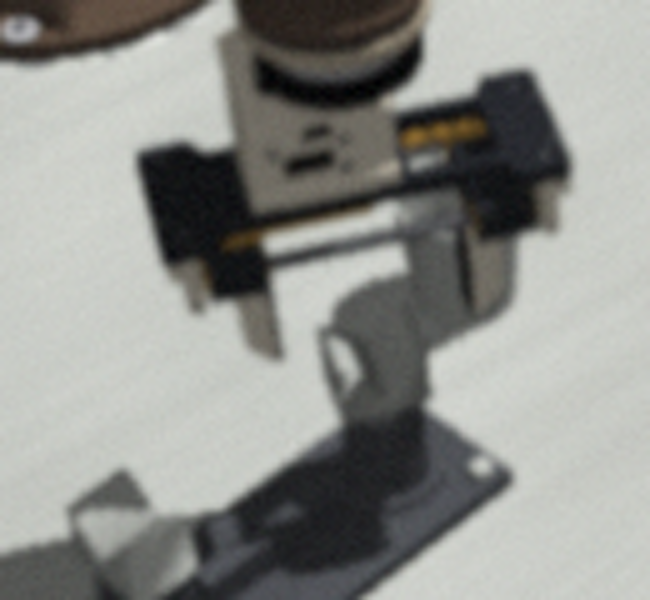

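Run:
```python
from h import *
o,c=pickle.load(open("w2.pkl","rb"));crop(c["img"],200,130,160,120,5,"pics/w2c.png")
```

```text
(no output)
```

View pics/w2c.png

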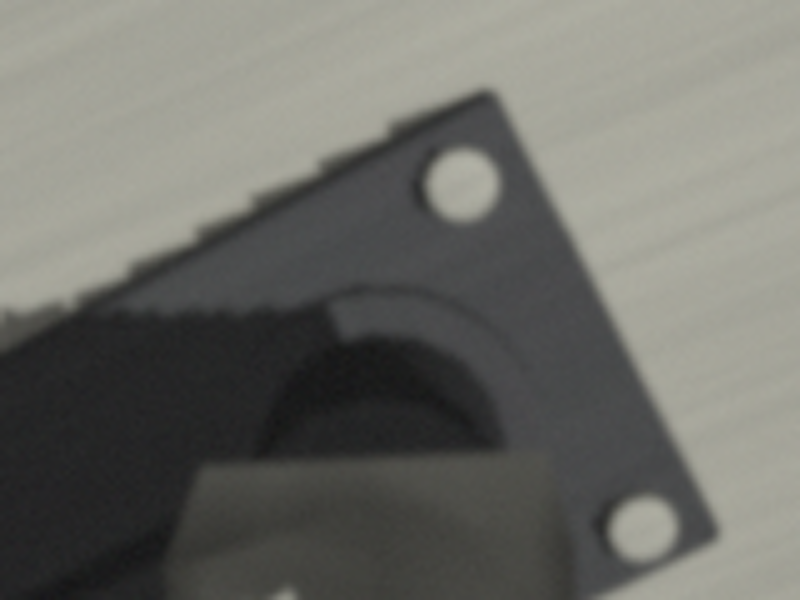

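Run:
```python
from h import *
o,c=pickle.load(open("w2.pkl","rb"));T=toolT(o)@np.array(c["mount"])
p=lambda x,y:(200+(x+.5)/5-.5,130+(y+.5)/5-.5)
f=lambda x,y,z:at(c,p(x,y),z,T)[:2]
ang=lambda d:np.degrees(np.arctan2(d[1],d[0]))
L,Rr=f(203,463,73.7),f(552,452,73.7)
print(L,Rr,np.linalg.norm(L-Rr),ang(L-Rr))
d=(Rr-L)/np.linalg.norm(Rr-L); g=np.array([-d[1],d[0]]); print("groove",ang(g))
cen=(L+Rr)/2-17*g; print("head",cen)
C=[f(*q,12) for q in [(490,90),(718,530)]];m=(C[0]+C[1])/2;d=(C[0]-C[1])/np.linalg.norm(C[0]-C[1]);y=np.array([d[1],-d[0]])
y=y if y[1]>0 else -y
print("plate",m-45*y,ang(y),np.linalg.norm(C[0]-C[1]))
t=toolT(o);print("err tool",t[:2,:2].T@(cen-t[:2,3]), "tool x ang",ang(t[:2,0]))
```

```text
[ 498.50825022 -138.41785209] [515.23529635 -94.9024813 ] 46.619540611835326 -111.02645889765657
groove 158.97354110234346
head [ 522.73982547 -122.75975027]
plate [ 521.64329819 -123.75807966] 95.65550560844245 87.32723317875457
err tool [-4.20260163 -1.96260578] tool x ang 157.04083603489784
```

```bash
python3 -m jog '[[-0.2,-0.1,1,-0.02],[-0.4,-0.25,2.5,-0.03],[-0.4,-0.25,3.4,-0.03],[-0.4,-0.25,3.7,-0.03],[-0.4,-0.25,3.7,-0.03],[-0.4,-0.25,3.7,-0.03]]' 100 && python3 -m jog '[[0,0,0,0],[0,0,0,0],[0,0,0,0],[0,0,0,0],[0,0,0,0],[0,0,0,0],[0,0,0,0],[0,0,0,0]]' 40 40
python3 - <<'E'
from cell import *; from h import *
o=get_obs();print(o["qpos"],o["ee_pos"],o["ft_torque"],o["force"],o["width"])
E
```

```text
time: 3.12
ee_pos: [524.1, -123.6, 80.5]
tool_rot: [0.579, 3.087, 0.0]
force: [0.6, -0.1, -0.3]
width: 92.1
time: 3.78
ee_pos: [523.8, -123.5, 79.8]
tool_rot: [0.579, 3.088, 0.0]
force: [-0.9, -1.3, 0.5]
width: 45.8
[-0.12880052  0.48262105  0.35649481  1.96959756 -0.24561751  0.73058469
  1.57439455] [ 523.80985688 -123.45812325   79.77341173] [-0.15945728  0.10369024  0.04483434] [-0.92264449 -1.25375005  0.47326819] 45.80180202915371
```

```bash
cat > st.py <<'E'
from cell import *; from h import *
o=get_obs();t=toolT(o);print("t",round(o["time"],2),"q7",o["qpos"][6].round(3),"pos",o["ee_pos"].round(1) if hasattr(o["ee_pos"],"round") else o["ee_pos"],"xang",np.degrees(np.arctan2(t[1,0],t[0,0])).round(2),"F",np.round(o["force"],1),"M",np.round(o["ft_torque"],3),"w",round(o["width"],1))
E
python3 -m jog '[[0,0,0,0.05],[0,0,0.01,0.1],[0,0,0.01,0.15],[0,0,0.015,0.2]]' && python3 st.py; python3 -m jog '[[0,0,0,0.05],[0,0,0.01,0.1],[0,0,0.01,0.15],[0,0,0.015,0.2]]'; python3 st.py
```

```text
time: 4.12
ee_pos: [523.6, -123.8, 79.6]
tool_rot: [-0.888, -3.013, 0.0]
force: [-0.3, -0.2, 1.3]
width: 46.0
t 4.12 q7 1.412 pos [ 523.6 -123.8   79.6] xang 147.15 F [-0.3 -0.2  1.3] M [-0.103  0.139  0.04 ] w 46.0
time: 4.45
ee_pos: [523.5, -124.1, 79.5]
tool_rot: [-1.184, -2.91, 0.001]
force: [-1.4, -1.5, 2.1]
width: 46.0
t 4.45 q7 1.254 pos [ 523.5 -124.1   79.5] xang 135.73 F [-1.4 -1.5  2.1] M [-0.144  0.491  0.516] w 46.0
```

```bash
python3 -m jog '[[0,0,0,0],[0,0,0,0]]' >/dev/null; python3 st.py; python3 -m jog '[[0,0,0,0.05],[0,0,0.01,0.1],[0,0,0.01,0.15],[0,0,0.015,0.2]]'>/dev/null; python3 st.py;  python3 -m jog '[[0,0,0,0],[0,0,0,0]]' >/dev/null; python3 st.py
python3 - <<'E'
from cell import *; from h import *
o=get_obs();c=capture("wrist")
pickle.dump((o,c),open("w3.pkl","wb"));cv2.imwrite("pics/w3.png",c["img"][:,:,::-1])
c=capture("top");crop(c["img"],330,200,100,70,8,"pics/t3.png")
E
```

```text
t 4.62 q7 1.256 pos [ 523.5 -124.1   79.5] xang 135.92 F [-0.6 -2.8  2.9] M [-0.248  0.491  0.374] w 45.7
t 4.95 q7 1.097 pos [ 523.3 -124.3   79.4] xang 124.33 F [-1.9 -4.6  4.1] M [-0.404  0.701  0.538] w 46.3
t 5.12 q7 1.099 pos [ 523.3 -124.2   79.4] xang 124.47 F [-3.4 -4.6  5.2] M [-0.476  0.843  0.309] w 45.7
```

View pics/w3.png

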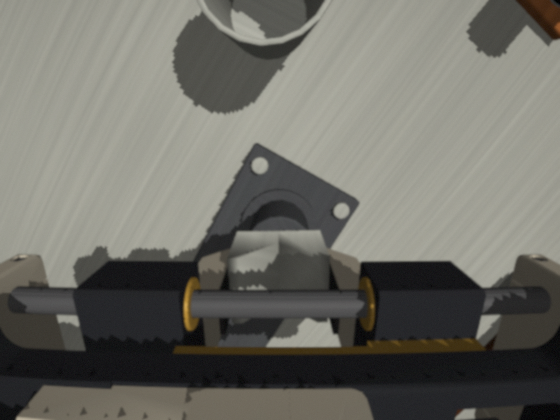

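```bash
python3 -m jog '[[0,0,0,0.05],[0,0,0,0.1],[0,0,0.005,0.15],[0,0,0.01,0.2]]'>/dev/null; python3 st.py;  python3 -m jog '[[0,0,0,0.05],[0,0,0.005,0.1],[0,0,0.01,0.15],[0,0,0.01,0.2],[0,0,0.01,0.2],[0,0,0.01,0.2]]' >/dev/null; python3 st.py
python3 - <<'E'
from cell import *; from h import *
o=get_obs();c=capture("wrist")
pickle.dump((o,c),open("w4.pkl","wb"));cv2.imwrite("pics/w4.png",c["img"][:,:,::-1])
crop(c["img"],180,100,200,150,4,"pics/w4c.png")
E
```

```text
t 5.55 q7 0.939 pos [ 523.  -124.4   79.2] xang 112.87 F [-5.1 -4.4  7. ] M [-0.751  1.39   0.557] w 45.6
t 6.05 q7 0.784 pos [ 522.7 -124.5   79.1] xang 101.51 F [-4.9 -4.7  6.8] M [-0.677  1.402  0.384] w 45.5
```

View pics/w4c.png

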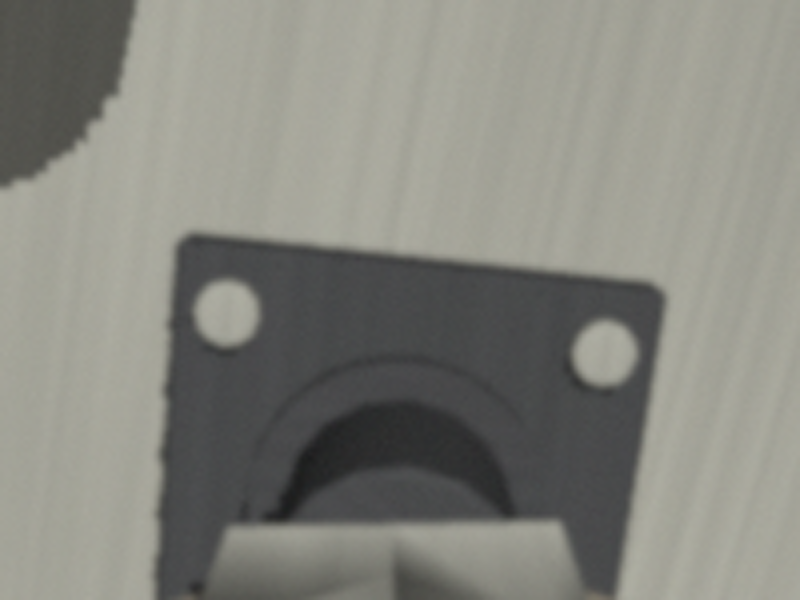

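Run:
```python
from h import *
o,c=pickle.load(open("w4.pkl","rb"));t=toolT(o);T=t@np.array(c["mount"])
p=lambda x,y:(180+(x+.5)/4-.5,100+(y+.5)/4-.5)
f=lambda x,y,z:at(c,p(x,y),z,T)[:2]
ang=lambda d:np.degrees(np.arctan2(d[1],d[0]))
for n,a,b,z in [("edge",(200,236),(645,283),12),("holes",(227,313),(604,353),12),("headbot",(226,524),(560,520),72.5)]:
    A,B=f(*a,z),f(*b,z);print(n,np.linalg.norm(A-B),ang(B-A)+90)
print(ang(t[:2,0]))
a,b=f(180,300,12),f(160,560,12);print("left side",ang(a-b))
a,b=f(661,320,12),f(622,580,12);print("right side",ang(a-b))
```

```text
edge 80.29535450254345 95.53665258110865
holes 69.08733196370673 95.40968738272477
headbot 46.454070453588 102.28166868607707
101.50706759783338
left side 94.34935670891036
right side 96.44542280388558
```

```bash
python3 -m jog '[[0,0,0,0.05],[0,0,0,0.1],[0,0,0,0.155],[0,0,0,0.155],[0,0,0,0.155]]'>/dev/null; python3 st.py;  python3 -m jog '[[0,0,0,0],[0,0,0,0],[0,0,0,0],[0,0,0,0],[0,0,0,0],[0,0,0,0]]' 75 >/dev/null; python3 st.py
python3 - <<'E'
from cell import *; from h import *
o=get_obs();c=capture("wrist")
pickle.dump((o,c),open("w5.pkl","wb"))
crop(c["img"],180,100,200,150,4,"pics/w5c.png")
E
```

```text
t 6.52 q7 0.663 pos [ 522.4 -124.5   79. ] xang 92.62 F [-6.6 -5.9  6.6] M [-0.732  1.52   0.308] w 46.1
t 7.02 q7 0.662 pos [ 523.9 -123.4   79. ] xang 92.61 F [0.6 0.2 0.6] M [-0.073  0.12   0.027] w 68.8
```

View pics/w5c.png

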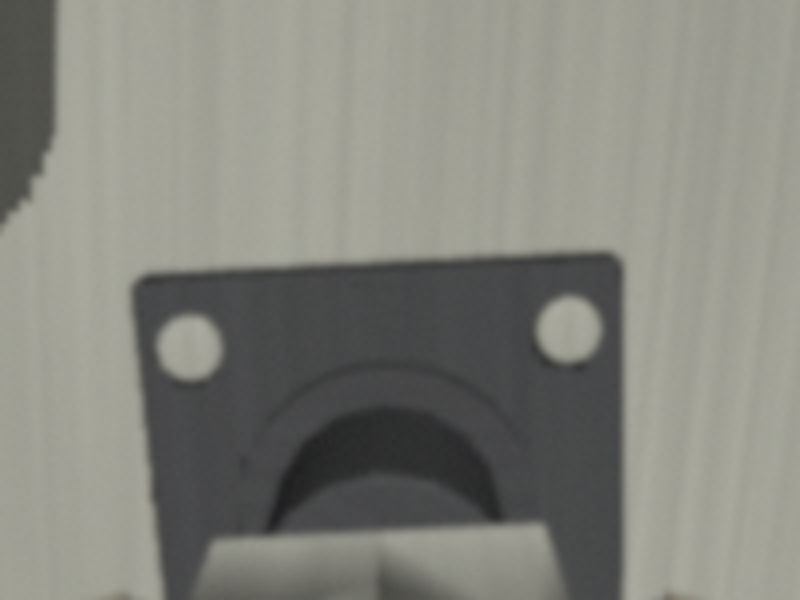

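Run:
```python
from cell import *; from h import *
o,c=pickle.load(open("w5.pkl","rb"));t=toolT(o);T=t@np.array(c["mount"])
p=lambda x,y:(180+(x+.5)/4-.5,100+(y+.5)/4-.5)
f=lambda x,y,z:at(c,p(x,y),z,T)[:2]
ang=lambda d:np.degrees(np.arctan2(d[1],d[0]))
for n,a,b,z in [("edge",(150,277),(610,254),12),("holes",(190,347),(568,329),12),("headbot",(211,541),(546,522),72.3)]:
    A,B=f(*a,z),f(*b,z);print(n,np.linalg.norm(A-B),ang(B-A)+90,(A+B)/2)
A,B=f(211,541,72.3),f(546,522,72.3);d=(B-A)/np.linalg.norm(B-A);g=np.array([-d[1],d[0]]);print("head c",(A+B)/2-17*g)
# tube from top
c=capture("top");crop(c["img"],190,180,100,70,8,"pics/tt2.png")
q=lambda x,y:(190+(x+.5)/8-.5,180+(y+.5)/8-.5)
for a,b in [((97,250),(97,338)),((708,258),(708,345))]:
    print(at(c,q(*a),46),at(c,q(*b),46))
```

```text
edge 82.71111516764338 95.47118592681072 [519.03840792 -77.44382611]
holes 68.99700793173538 95.37984764221491 [519.45142981 -90.67652619]
headbot 46.83450142337122 96.07272856178173 [ 520.85774083 -106.19669528]
head c [ 522.65618405 -123.10129826]
[597.21303932 319.66046316  46.        ] [564.70945631 318.87047483  46.        ]
[592.34484142  96.1744311   46.        ] [560.35058737  96.43221473  46.        ]
```

```bash
python3 -m jog '[[0,0,-1,0],[0,0,-4,0],[0,0,-8,0],[2,0.5,-11,0],[5,1.3,-13,0],[9,2.2,-14,0],[13,3.2,-14,0],[17,4.1,-14,0],[21,5,-14,0],[24.5,6,-14,0]]' 100; python3 -m jog '[[1.5,0.4,0,0],[2.5,0.6,0,0],[2.5,0.6,0,0]]';python3 st.py
python3 - <<'E'
from cell import *; from h import *
o=get_obs();c=capture("wrist")
pickle.dump((o,c),open("w6.pkl","wb"));cv2.imwrite("pics/w6.png",c["img"][:,:,::-1])
E
```

```text
time: 7.95
ee_pos: [572.4, 126.9, 220.0]
tool_rot: [-2.169, -2.272, -0.002]
force: [0.3, -0.1, -0.2]
width: 91.9
time: 8.2
ee_pos: [577.5, 151.0, 219.2]
tool_rot: [-2.168, -2.274, 0.0]
force: [-0.5, 0.9, -0.0]
width: 91.8
t 8.2 q7 0.052 pos [577.5 151.  219.2] xang 92.74 F [-0.5  0.9 -0. ] M [-0.137  0.023 -0.022] w 91.8
```

View pics/w6.png

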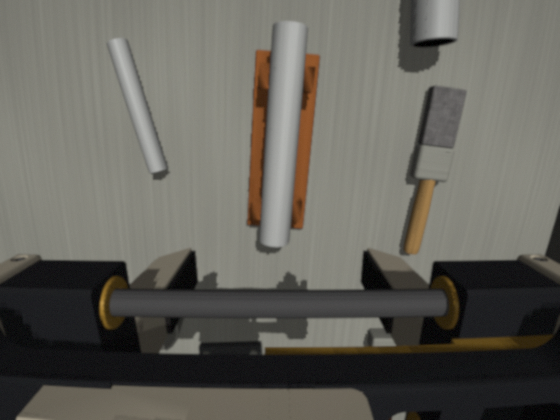

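Run:
```python
from h import *
o,c=pickle.load(open("w6.pkl","rb"));crop(c["img"],230,10,110,250,2.4,"pics/a.png")
i=c["img"];crop(i,240,10,80,60,8,"pics/w6a.png");crop(i,240,200,80,60,8,"pics/w6b.png")
import cv2
a=cv2.imread("pics/w6a.png");b=cv2.imread("pics/w6b.png");a=cv2.resize(np.vstack([a,b]),None,fx=.62,fy=.62);cv2.imwrite("pics/w6c.png",a);print(a.shape)
```

```text
(595, 397, 3)
```

View pics/w6c.png

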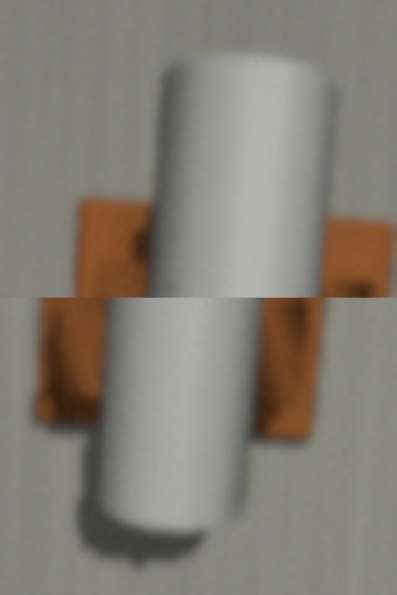

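Run:
```python
from h import *
o,c=pickle.load(open("w6.pkl","rb"));t=toolT(o);T=t@np.array(c["mount"])
s=8*.62
A=lambda x,y:(240+x/s-.5,10+y/s-.5)
B=lambda x,y:(240+x/s-.5,200+(y-297.6)/s-.5)
F=at(c,A(248,53),63,T);N=at(c,B(168,528),63,T)
print("ends",F,N,F[1]-N[1],(F+N)/2)
# axis: plane tangent midline: avg unit rays left/right, hit z=46
def mid(a,b):
    o0,d1=ray(c,a,T);_,d2=ray(c,b,T);d=d1/np.linalg.norm(d1)+d2/np.linalg.norm(d2);return o0+d*(46-o0[2])/d[2]
f=mid(A(165,90),A(334,94));n=mid(B(101,492),B(244,492));print(f,n)
d=f-n;print("ang",np.degrees(np.arctan2(d[1],d[0])))
cen=(F+N)/2
k=(cen[1]-n[1])/d[1];P=n+d*k;print("center",P)
print("rel tool",t[:2,:2].T@(P-t[:3,3])[:2])
```

```text
ends [579.51377789 317.22891535  63.        ] [574.50901687  98.43783618  63.        ] 218.79107916824282 [577.01139738 207.83337577  63.        ]
[580.46012628 315.18949067  46.        ] [575.18055446 100.28734617  46.        ]
ang 88.59267878665969
center [577.82267322 207.83337577  46.        ]
rel tool [56.79402813  3.06546887]
```

```bash
python3 -m jog '[[2,0.1,2,0.03],[5,0.3,4,0.072],[5.68,0.31,7.5,0.072],[5.68,0.31,11,0.072],[5.68,0.31,13,0.072],[5.68,0.31,13,0.072]]' 100;python3 st.py
python3 - <<'E'
from cell import *; from h import *
o=get_obs();c=capture("wrist")
pickle.dump((o,c),open("w7.pkl","wb"));cv2.imwrite("pics/w7.png",c["img"][:,:,::-1])
E
```

```text
time: 8.75
ee_pos: [575.4, 202.5, 85.5]
tool_rot: [-2.254, -2.187, 0.011]
force: [-0.3, -0.2, 0.2]
width: 91.9
t 8.75 q7 0.008 pos [575.4 202.5  85.5] xang 88.28 F [-0.3 -0.2  0.2] M [-0.124  0.123  0.016] w 91.9
```

View pics/w7.png

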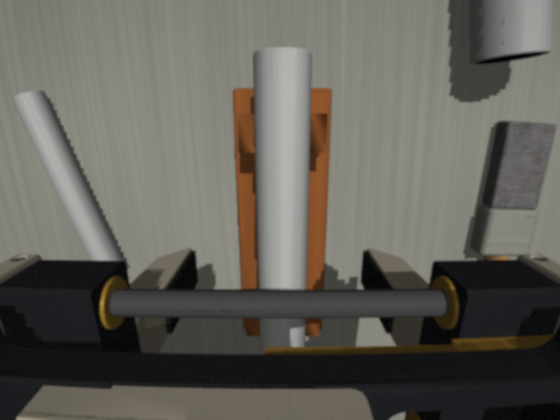

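```bash
python3 -m jog '[[0.1,0.1,1.5,0],[0.2,0.15,3.5,0],[0.3,0.15,5,0],[0.3,0.15,5.7,0],[0.3,0.15,5.8,0],[0.3,0.15,5.8,0]]' 100;python3 st.py
```

```text
time: 9.3
ee_pos: [580.6, 208.0, 32.5]
tool_rot: [2.252, 2.189, 0.002]
force: [0.6, -0.2, -0.1]
width: 91.7
t 9.3 q7 0.051 pos [580.6 208.   32.5] xang 88.38 F [ 0.6 -0.2 -0.1] M [-0.046  0.06   0.023] w 91.7
```

```bash
python3 -m jog '[[0,-0.2,0.3,0],[0,-0.25,0.45,0],[0,-0.25,0.45,0],[0,-0.25,0.45,0]]' 100;python3 st.py; python3 -m jog '[[0,0,0,0],[0,0,0,0],[0,0,0,0],[0,0,0,0],[0,0,0,0],[0,0,0,0],[0,0,0,0],[0,0,0,0],[0,0,0,0]]' 20 40;python3 st.py
```

```text
time: 9.63
ee_pos: [577.2, 209.1, 27.0]
tool_rot: [2.251, 2.191, 0.001]
force: [0.2, 0.4, 0.2]
width: 91.7
t 9.63 q7 0.055 pos [577.2 209.1  27. ] xang 88.46 F [0.2 0.4 0.2] M [-0.091  0.112  0.032] w 91.7
time: 10.38
ee_pos: [577.1, 208.9, 26.5]
tool_rot: [2.251, 2.191, -0.0]
force: [-0.1, -0.2, -0.9]
width: 36.3
t 10.38 q7 0.055 pos [577.1 208.9  26.5] xang 88.45 F [-0.1 -0.2 -0.9] M [-0.072  0.072  0.05 ] w 36.3
```

```bash
python3 -m jog '[[0,0,0,0],[0,0,0,0],[0,0,0,0]]' 20 40 >/dev/null;python3 st.py; python3 -m jog '[[0,0,-0.3,0],[0,0,-1,0],[0,0,-2,0],[0,0,-3,0],[0,0,-4,0],[0,0,-5,0],[0,0,-5,0],[0,0,-5,0]]' >/dev/null;python3 st.py
```

```text
t 10.63 q7 0.055 pos [577.4 208.9  26.6] xang 88.45 F [ 2.3 -0.1 -1.5] M [-0.13  -0.322  0.045] w 33.1
t 11.3 q7 0.013 pos [577.6 209.2  77.5] xang 88.46 F [ 0.4  0.2 -4.3] M [-0.078  0.079 -0.012] w 33.0
```

```bash
python3 -m jog '[[0,0,-1,0],[0,0,-3,0],[0,0,-6,0],[-1,-0.1,-8.5,0],[-3,-0.3,-9.5,-0.03],[-6,-0.6,-10,-0.06],[-9,-0.9,-10,-0.09],[-12.5,-1.2,-10,-0.12],[-16,-1.5,-10,-0.12],[-19,-1.8,-10,-0.12]]' >/dev/null;python3 st.py
```

```text
t 12.13 q7 0.33 pos [553.1  16.9 176.9] xang 95.27 F [ 1.   0.4 -4.2] M [-0.133 -0.056 -0.006] w 33.2
```

```bash
python3 -m jog '[[-3,-0.6,0,0],[-6,-1.2,0,0],[-9,-1.9,0,0],[-12,-2.5,0,0],[-15,-3.1,0,0],[-18,-3.8,0,0],[-20,-4.2,0,0],[-21,-4.4,0,0],[-21.4,-4.5,0,0],[-21.4,-4.5,0,0]]' >/dev/null;python3 st.py
python3 -m jog '[[0,0,0,0],[0,0,0,0],[0,0,0,0]]' >/dev/null;python3 st.py
python3 - <<'E'
from cell import *; from h import *
o=get_obs();c=capture("wrist")
pickle.dump((o,c),open("w8.pkl","wb"));cv2.imwrite("pics/w8.png",c["img"][:,:,::-1])
c=capture("top");crop(c["img"],310,190,130,80,6,"pics/t8.png")
c=capture("scene");crop(c["img"],100,150,150,140,4,"pics/s8.png")
E
```

```text
t 12.97 q7 0.73 pos [ 528.8 -198.   176.5] xang 95.26 F [ 0.7  0.1 -3.6] M [-0.1   -0.006 -0.007] w 33.0
t 13.22 q7 0.73 pos [ 529.4 -196.1  176.4] xang 95.46 F [-0.  -0.  -3.5] M [-0.133  0.091  0.003] w 33.2
```

View pics/w8.png

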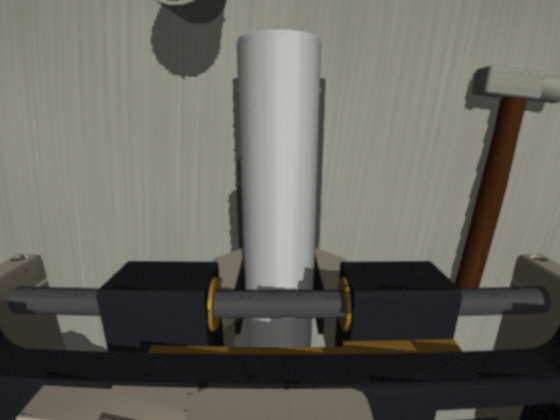

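View pics/s8.png

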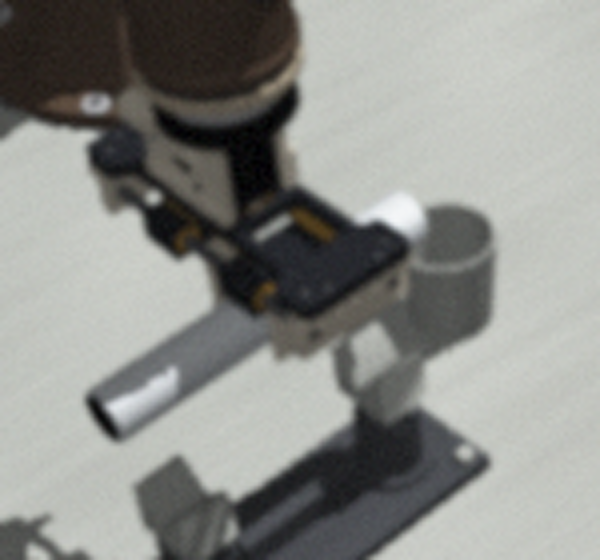

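```bash
python3 -m jog '[[-0.1,0,1,0],[-0.2,0,2.5,0],[-0.2,0,4.5,0],[-0.2,0,6,0],[-0.2,0,7,0],[-0.2,0,7.5,0],[-0.2,0,7.7,0],[-0.2,0,7.7,0],[-0.2,0,7.7,0]]' >/dev/null;python3 st.py
python3 - <<'E'
from cell import *; from h import *
c=capture("scene");crop(c["img"],100,170,150,130,5,"pics/s9.png")
E
```

```text
t 14.12 q7 0.809 pos [ 529.7 -200.1  100.2] xang 95.32 F [ 0.4  0.5 -3. ] M [-0.075  0.058 -0.024] w 33.2
```

View pics/s9.png

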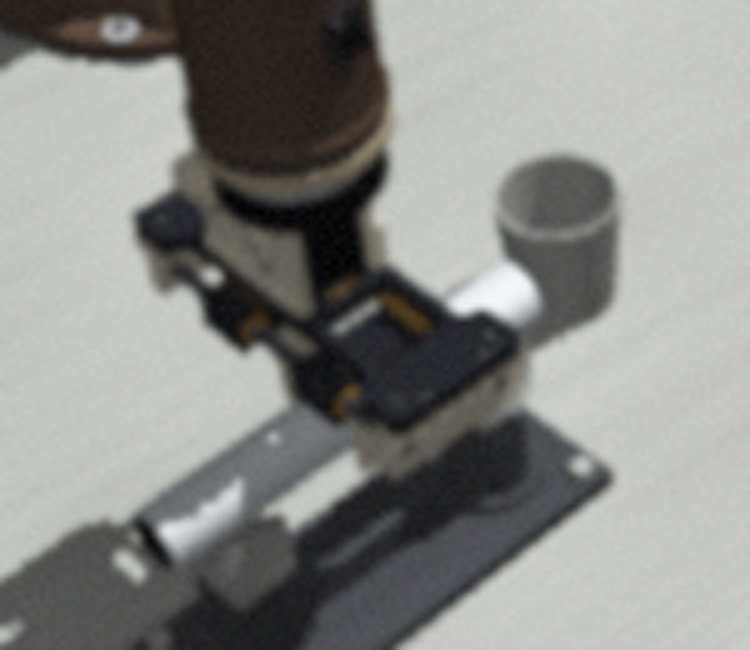

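```bash
python3 -m jog '[[0,0,0.1,0],[0,0,0.2,0],[0,0,0.2,0],[0,0,0.2,0]]' >/dev/null;python3 st.py
python3 -m jog '[[0,0,0.05,0],[0,0,0.1,0],[0,0,0.1,0],[0,0,0.1,0]]' >/dev/null;python3 st.py
```

```text
t 14.5 q7 0.811 pos [ 529.3 -199.7   97.7] xang 95.32 F [ 0.1  0.7 -4.3] M [-0.072  0.025 -0.029] w 33.1
t 14.83 q7 0.812 pos [ 529.2 -199.7   96.5] xang 95.32 F [-0.4 -0.1 -3.9] M [-0.114  0.035 -0.014] w 33.1
```

```bash
for i in 1 2; do :; done; python3 -m jog '[[0,0,0.05,0],[0,0,0.1,0],[0,0,0.1,0],[0,0,0.1,0]]' >/dev/null;python3 st.py
python3 -m jog '[[0,0,0.05,0],[0,0,0.1,0],[0,0,0.1,0]]' >/dev/null;python3 st.py
```

```text
t 15.17 q7 0.813 pos [ 529.3 -199.8   95.6] xang 95.32 F [ 0.3  0.1 -3.3] M [-0.055 -0.062 -0.009] w 33.1
t 15.42 q7 0.814 pos [ 529.5 -199.8   95. ] xang 95.33 F [-0.4  0.2  2.2] M [ 0.18   0.274 -0.018] w 33.4
```

```bash
python3 -m jog '[[0,0,0.04,0],[0,0,0.04,0],[0,0,0.04,0]]' >/dev/null;python3 st.py
```

```text
t 15.67 q7 0.814 pos [ 529.6 -199.8   95. ] xang 95.32 F [-2.5  1.9  8.3] M [ 0.402  0.545 -0.015] w 33.2
```

```bash
python3 -m jog '[[0,0,-0.03,0],[0,0,-0.03,0]]' - 10 >/dev/null;python3 st.py; python3 -m jog '[[0,0,0,0],[0,0,0,0],[0,0,0,0],[0,0,0,0],[0,0,0,0],[0,0,0,0],[0,0,0,0]]' 80 >/dev/null;python3 st.py
python3 - <<'E'
from cell import *; from h import *
o=get_obs();c=capture("wrist")
pickle.dump((o,c),open("w10.pkl","wb"));cv2.imwrite("pics/w10.png",c["img"][:,:,::-1])
E
```

```text
t 15.83 q7 0.814 pos [ 529.5 -199.9   94.9] xang 95.33 F [-1.   0.9  6.1] M [0.189 0.351 0.02 ] w 33.8
t 16.42 q7 0.814 pos [ 529.2 -199.7   94.4] xang 95.32 F [ 1.  -0.1 -1.1] M [-0.104  0.032  0.031] w 72.5
```

View pics/w10.png

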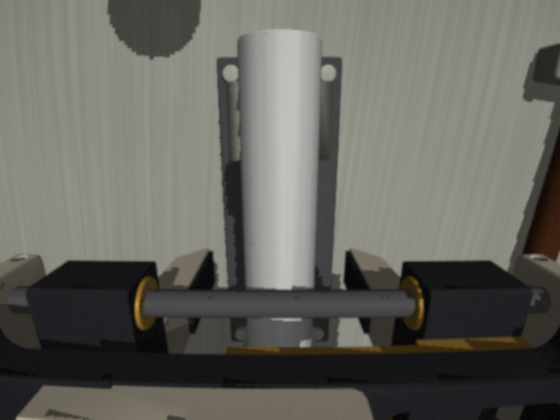

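Released; the tube sits centred over the plate at (280,170). I'll rise straight up and check.

```bash
python3 -m jog '[[0,0,0,0],[0,0,-0.5,0],[0,0,-2,0],[0,0,-5,0],[0,0,-8,0],[0,0,-11,0],[-1.5,0,-13,0],[-4,0,-14,0],[-6,0,-14,0],[-6,0,-14,0]]' 100 >/dev/null;python3 st.py
python3 -m jog '[[-2,-2,0,0],[-4,-4,0,0],[-5,-6,0,0],[-5,-6,0,0]]' >/dev/null;python3 st.py
python3 - <<'E'
from cell import *; from h import *
o=get_obs();c=capture("wrist")
pickle.dump((o,c),open("w11.pkl","wb"));cv2.imwrite("pics/w11.png",c["img"][:,:,::-1])
c=capture("scene");crop(c["img"],100,190,150,130,5,"pics/s11.png")
c=capture("top");crop(c["img"],320,200,110,70,7,"pics/t11.png")
E
```

```text
t 17.3 q7 0.799 pos [ 534.4 -264.2  236.3] xang 95.07 F [-0.6 -0.3 -0.2] M [-0.103  0.117 -0.031] w 92.1
t 17.63 q7 0.917 pos [ 475.  -318.3  235. ] xang 94.93 F [-1.2 -0.9  0.2] M [-0.139  0.067  0.004] w 92.2
```

View pics/w11.png

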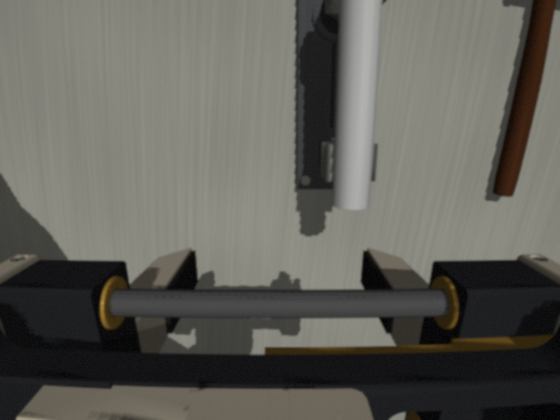

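View pics/s11.png

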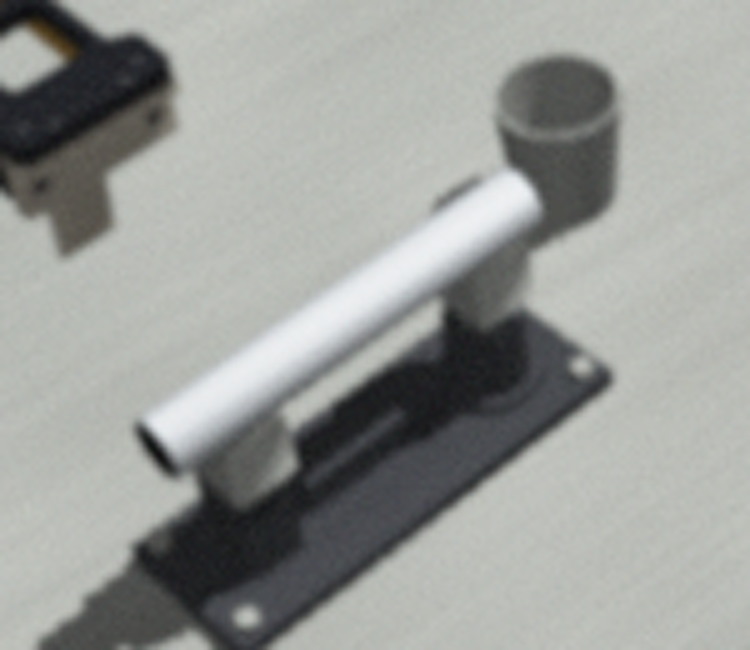

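View pics/t11.png

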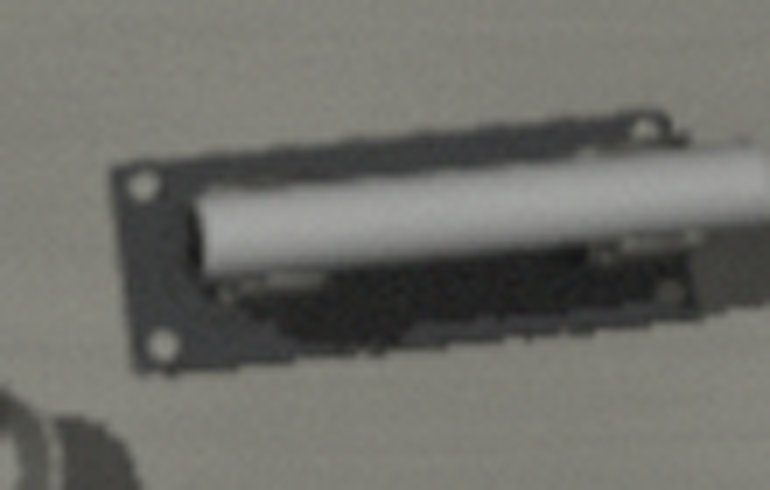

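Run:
```python
from cell import *; from h import *
y=np.array([np.cos(np.radians(95.4)),np.sin(np.radians(95.4)),0]);x=np.array([y[1],-y[0],0])
S=np.array([529.2,-198.2,114]);th=np.linspace(0,2*np.pi,60)
ims=[]
for n,(x0,y0,w,h) in {"top":(325,200,120,60),"scene":(115,195,120,100)}.items():
    c=capture(n);s=6
    im=cv2.resize(c["img"][y0:y0+h,x0:x0+w,::-1],None,fx=s,fy=s,interpolation=cv2.INTER_CUBIC).copy()
    for e,col in ((-110,(0,0,255)),(110,(0,255,0))):
        P=[S+e*y+17*(np.cos(a)*x+np.sin(a)*np.array([0,0,1])) for a in th]
        q=((proj(c,P)-[x0,y0]+.5)*s).astype(int);cv2.polylines(im,[q],True,col,1)
    for sx in (-17,17):
        q=((proj(c,[S-110*y+sx*x,S+110*y+sx*x])-[x0,y0]+.5)*s).astype(int);cv2.line(im,tuple(map(int,q[0])),tuple(map(int,q[1])),(255,0,0),1)
    cv2.imwrite(f"pics/ov_{n}.png",im)
```

```text
(no output)
```

View pics/ov_top.png

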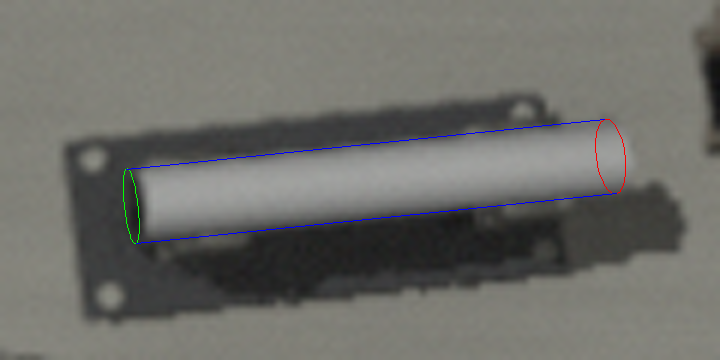

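View pics/ov_scene.png

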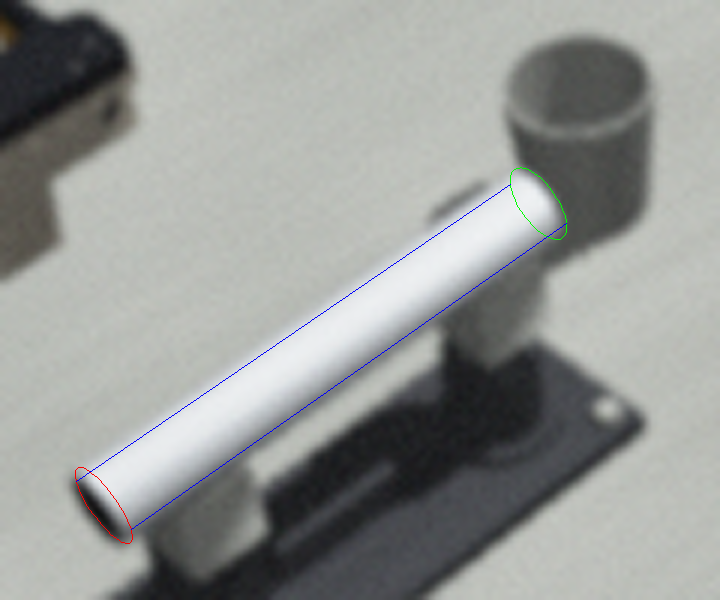

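```bash
python3 st.py; python3 -c "
from cell import *
print(job_done())"
```

```text
t 17.88 q7 0.916 pos [ 480.7 -313.6  234.3] xang 95.44 F [ 0.3  0.  -0. ] M [-0.071  0.102  0.014] w 91.6
the job is handed in; nothing more can be done
None
```

The jig is ready for tacking and the job is handed in, at about 18 s of the 72 s allowed; no verdict was reported.

- **Jack:** I turned the V-head clockwise in its grip. The torque rose from about 0.04 to 0.5 N m (0.3–0.4 held in a paused turn) roughly 0.7–0.9 rad before the first line-up. I went on to that line-up with about 0.05 rad of overshoot and let go. In the wrist picture the head then stood about 0.6° from the jig's direction.
- **Tube:** I lifted the tube in the chock, which measured 219 mm, and lowered it in small steps until it bore on the jig with about 12 N. I eased off, released it and rose clear.
- **Last checks:** An outline of the tube at its ideal seat matches both the top and scene pictures in height, sideways and tilt. Along its length it is about 2–5 mm towards the fixed rest (20 mm allowed); the two cameras differ by about 3 mm there. The force reading is zero, so the arm touches nothing.
- **Not confirmed:** I didn't measure the head's angle again under the tube. While seating, the moment reading suggested one groove took more of the load, but the outline shows no tilt. I kept the arm away from the brush, hammer and tin, but didn't measure their positions again at the end.

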